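# Gauge a honing rod against the liners of its rack

### The arm

A 6-joint arm with a two-finger parallel gripper is mounted at the origin on a cart in front of the work surface, level with it; the furniture and walls round the work are solid. World frame = base frame: x ahead of the robot, y to its left, z up, the work surface at z = 0. Lengths are in m, angles in rad, forces in N, time in s.
With the tool pointing down it reaches from about 0.25 to 0.725 m from the base axis. Payload 4 kg.
Tool frame: the origin (TCP) lies between the finger pads; the fingertips stand 22 mm ahead of it and the grasp point (between the pads) lies 3 mm ahead of it; z points along the fingers, y is the line along which they close (so a half turn about z gives the same grasp; the last joint's range is limited). The gripper opens to 85 mm and grips with 20 to 120 N. Pads are 22 mm wide; open, the fingers measure 114 mm over their backs; the gripper's body (76 mm by 85 mm) begins 54 mm behind the grasp point. The pads swing forward as they close: fully open they stand 13 mm farther back than shut.
Start: joints at [1.269, 0.241, 0.005, 1.335, 0, 1.571], TCP at [0.149, 0.477, 0.253] pointing down, gripper open.
Joint ranges: [-2.72, 2.72], [-1.05, 1.87], [-1.09, 1.28], [-1.99, 2.15], [-1.42, 1.44], [-3.14, 3.14]. Speed limits (rad/s): [2.79, 2.79, 3.14, 3.14, 3.14, 3.14].

### API

Orientations are given as a unit quaternion [w, x, y, z].
In Python, from bench import bot gives the robot as it stands. The module is installed in compiled form; this text tells all that it offers.
- The arm moves only by the tool arm_command, never from a script. Its argument "moves" is a list that holds one entry, the list of rows, each a list of 7 numbers: the opening, from -1 (shut) to 1 (fully open), then the shift along the world's x, y, z in mm, then the turn, a rotation vector about the world's x, y, z in degrees. A call has 1 to 8 rows; each row is the pose to reach, as a shift and turn from the pose commanded when the call began; what a row does not reach only later rows make up. A row lasts 1/8 s, in which the tool goes at most 62.5 mm and 10.7 degrees, less where a joint would pass 70% of its speed; a pose out of reach is approached as far as the arm can. A call with a gripper value outside its range is refused whole. The fingers move at their own pace and stop on an object; the grip force is fixed at half the most. Time passes only in rows, so rows that repeat a pose let the fingers close. It gives the time, the measured TCP pose, the force, the opening and the grip force at its end, in the units of the state.
- bot.get_state(): the state, without advancing time (a new reading comes with each control period).
- bot.snapshot(name): name is "side" or "top" or "wrist"; returns (picture, depth): 400x640x3 uint8, blue, green, red; 400x640 float32, m along the optical axis (not along the pixel's ray), 0 where there is no reading.
- bot.camera_model(name): a dict with "fx", "fy", "cx", "cy" (pixels), "origin" and "rotation" of the camera in the world. Camera axes: x right, y down, z forward; pixel columns grow to the right and rows downward; lengths in m; the calibration is good to about 2 mm. A picture is of the moment at which its call begins: read the wrist's pose just before it. camera_model takes no time and is no camera call; for the wrist camera it gives the pose at the moment of the call.
- bot.job_done(): hands the job in; it is judged then, once.
Trained networks look in the newest picture that a camera, given by its name, has taken for a name from the list of things; names that differ only in an ending like _2 or _b are one class to them, and where a whole thing is asked for, a point or a joint stands for the part that bears it (a point fixed in the world has none). Each returns a list of dicts, best first, with "p" (0 to 1); they miss things now and then, are a little off and sometimes report something else, mostly with a low value. They report only what shows in the picture. A call takes as long as a camera call. They do not tell look-alikes from the thing itself.
- bot.regions_of(camera, label): "pixels" (400x640 bool, what is visible of it) and "box" ([left, top, width, height] in pixels, round what is visible of it).
The state is a dict: "time_s": time; "q": joint angles; "joint_vel": joint speeds; "tau": joint torques, N m; "tool_pos": TCP position; "ee_rot": TCP orientation; "force": force on the tool from outside, world axes, zero at the start; "ft_torque": the same for the moment, N m; "finger_gap": finger opening in m; "grasp_force": force on a finger pad.
Only numpy, scipy, OpenCV 4.12 (cv2) and the standard library are available. Lean on these libraries where they do the work, as an engineer would, in place of code of your own. Each camera call takes 0.05 s, during which the arm holds its last target. There are 200 camera calls.

### The job

Lift the honing rod out of its white stand and find by feel which of the four steel liners in the wooden rack it passes: lower it gently into one after another (never lean on a liner with more than about 1.5 kg, never drop it in), and when it stops part-way draw it out and try the next. Leave it upright and fully home in the liner that passes it, guard resting on the liner, let go, and leave the jar, tin and bottle near by where they are.

Things in the scene. Friction and masses are not known exactly. Their poses are not given: they have to be found in the camera images.
- rod: Honing rod, upright, 140 mm long, about 180 g: steel shank 16 mm thick, 62 mm long, its lowest 7 mm tapering to an 8 mm tip; above it a round guard 36 mm across, 6 mm thick; then a square dark wooden handle 24 x 24 x 72 mm. Origin: middle of the tip. z points up along the rod, x and y square to the handle's flat faces. It starts hanging by its guard in the stand, tip 8 mm above the surface.
- rod_grip (a point): Centre of the rod's square handle, where to grasp it: 104 mm above the tip, 42 mm above the guard's underside; axes as the rod's.
- stand: White ceramic stand, fixed, 66 mm across the foot, 58 mm across the top, 70 mm tall, with a loose upright bore at least 22 mm wide and 66 mm deep, in which the rod starts. Origin: centre of its underside; z up.
- rack: Wooden rack, fixed, 74 (x) x 228 (y) x 78 mm tall, on a thin dark foot plate, four holes in a row along y. In each hangs a loose dark steel liner (150 g) by a flange 46 mm across, 5 mm thick; liners' upper faces are 83 mm high. The liners look alike and stand in a new order each time; each can shift sideways about 2 mm. Origin: centre of the underside; z up.
- hole_a (a point): First hole (most +y of the rack): point on its axis at the liner's upper face; axes as the rack's. The liner may sit up to 2 mm off it. Every bore is 17.6 mm wide at the mouth. In three liners it narrows to 12 mm at 22, 30 or 38 mm depth, so the rod's tip stops hard 25 to 42 mm deep; in the fourth the rod goes 62 mm down until its guard lies on the liner.
- hole_b (a point): Second hole, 52 mm from hole_a along the rack's -y; as hole_a.
- hole_c (a point): Third hole, 52 mm further; as hole_a.
- hole_d (a point): Fourth hole, 52 mm further; as hole_a.
- chili_jar: Bystander: glass spice jar with a red lid, 51 mm across, 108 mm tall, standing loose. Origin: centre of its underside.
- tin: Bystander: green and white spice tin, 34 x 45 mm, 103 mm tall, standing loose. Origin: centre of its underside.
- vinegar: Bystander: clear glass bottle with a green cap, 55 mm across, 200 mm tall, standing loose. Origin: centre of its underside.
Things that resemble listed ones, but are neither listed nor needed, are in the scene too. What is meant by the rod is not blue, turquoise or yellow, and is the larger of those in its own colour.

How it is judged:
By the outcome, as a careful person would: the job done as asked, in the order asked, and still so for the second after the job is handed in, with the robot touching nothing.
It also fails if it takes over 61 s, if anything falls off the work surface, if the arm or the gripper's body presses on something with over 40 N, if the wrist force passes 120 N, or if a joint passes its speed limit or range.

## Working session

There is one attempt and no reset: what is moved stays moved. The work goes in short steps, Python scripts to look and compute and a tool call to move; the robot and the scene stay as the last step left them, time stands still between calls to the robot, and variables do not carry over. Pictures are saved under pics/ and viewed, at most 10 in all, crops included, and the job is handed in when it is done.

Besides the shell and the picture viewer there is one more tool, called after ">>>" in YAML: its name, and indented under it one key for each argument. arm_command: Moves the arm, as the interface text tells. Its arguments: {"type":"object","properties":{"moves":{"type":"array","items":{"type":"array","items":{"type":"array","items":{"type":"number"}}}}},"required":["moves"]}

```bash
mkdir -p pics
cat > h.py <<'E'
import numpy as np, cv2
from bench import bot
def cloud(cam,depth,m=None):
    c=bot.camera_model(cam) if isinstance(cam,str) else cam
    v,u=np.nonzero((depth>0)&(m if m is not None else True))
    z=depth[v,u]; P=np.c_[(u-c['cx'])/c['fx']*z,(v-c['cy'])/c['fy']*z,z]
    return P@np.array(c['rotation']).T+np.array(c['origin']),u,v
E
python3 - <<'E'
from h import *
s=bot.get_state();print(s['time_s'],s['tool_pos'],s['ee_rot'],s['finger_gap'],s['force'])
for cam in ('side','top'):
    im,d=bot.snapshot(cam);cv2.imwrite(f'pics/{cam}1.png',im);np.save(f'{cam}.npy',d)
    for l in ('rod','rod_grip','stand','rack','chili_jar','tin','vinegar'):
        for r in bot.regions_of(cam,l)[:3]:
            P,u,v=cloud(cam,d,r['pixels'])
            if len(P)<5: continue
            print(cam,l,round(r['p'],2),r['box'],np.round(np.percentile(P,[3,50,97],axis=0)*1000).tolist(), im[r['pixels']].mean(0).round())
E
```

```text
0.0 [0.14844113 0.47685199 0.25239684] [-1.63971586e-04  1.50324549e-01  9.88636151e-01 -1.03158481e-03] 0.08555834830601633 [-0.46798782 -0.62962758 -0.11506806]Traceback (most recent call last):
  File "<stdin>", line 7, in <module>
  File "h.py", line 7, in cloud
    return P@np.array(c['rotation']).T+np.array(c['origin']),u,v
           ~^~~~~~~~~~~~~~~~~~~~~~~~~~
ValueError: matmul: Input operand 1 has a mismatch in its core dimension 0, with gufunc signature (n?,k),(k,m?)->(n?,m?) (size 4 is different from 3)
```

View pics/side1.png

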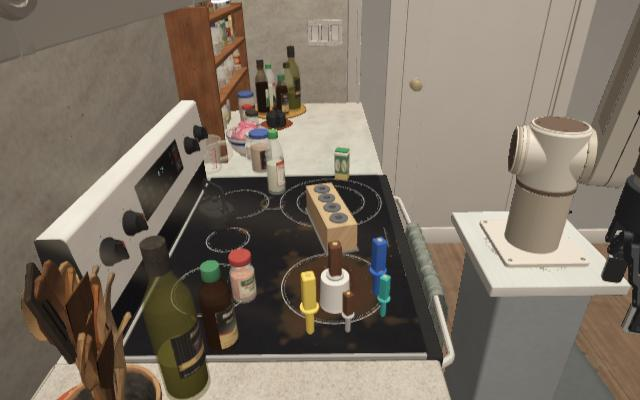

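The side view shows the brown-handled rod in its white stand at about (335,265). The rack and its four liners are at (330,210), the tin at (342,163), the jar at (242,275) and the vinegar bottle at (275,165). The yellow, blue, turquoise and small brown rods are look-alikes. The camera rotation comes as a quaternion, so I'll fix the helper.

```bash
sed -i "s/np.array(c\['rotation'\]).T/R(c['rotation']).T/" h.py
cat >> h.py <<'E'
from scipy.spatial.transform import Rotation
def R(q): return Rotation.from_quat(q,scalar_first=True).as_matrix()
E
python3 - <<'E'
from h import *
for cam in ('side','top'):
    print(bot.camera_model(cam))
    im,d=bot.snapshot(cam);cv2.imwrite(f'pics/{cam}1.png',im);np.save(f'{cam}.npy',d)
    for l in ('rod','stand','rack','chili_jar','tin','vinegar'):
        for r in bot.regions_of(cam,l)[:3]:
            P,u,v=cloud(cam,d,r['pixels'])
            if len(P)<5: continue
            print(cam,l,round(r['p'],2),r['box'],np.round(np.percentile(P,[3,50,97],axis=0)*1000).tolist(), im[r['pixels']].mean(0).round())
E
```

```text
{'fx': 422.29664918143936, 'fy': 422.29664918143936, 'cx': 317.5775313609713, 'cy': 198.07100766973628, 'origin': array([0.50814234, 0.86984485, 0.61404631]), 'rotation': array([ 0.01065027,  0.00330055,  0.86050111, -0.50932653])}
side rod 0.84 [376.6, 275.7, 19.8, 38.5] [[386.0, 240.0, 8.0], [397.0, 249.0, 65.0], [407.0, 255.0, 100.0]] [114. 125.  56.]
side rod 0.82 [300.7, 272.3, 15.9, 60.7] [[526.0, 282.0, 17.0], [539.0, 295.0, 94.0], [552.0, 301.0, 140.0]] [ 75. 162. 191.]
side rod 0.8 [326.8, 243.2, 18.1, 38.4] [[477.0, 198.0, 74.0], [491.0, 214.0, 113.0], [502.0, 219.0, 148.0]] [ 64.  81. 107.]
side rack 0.81 [306.1, 186.0, 50.1, 65.5] [[437.0, -169.0, 4.0], [499.0, -1.0, 61.0], [555.0, 40.0, 79.0]] [ 99. 132. 158.]
side chili_jar 0.87 [228.4, 250.6, 27.5, 53.5] [[657.0, 165.0, 5.0], [677.0, 196.0, 66.0], [702.0, 205.0, 108.0]] [ 96. 114. 157.]
side tin 0.83 [335.6, 143.4, 15.6, 36.8] [[423.0, -662.0, -9.0], [448.0, -372.0, 56.0], [471.0, -363.0, 102.0]] [100. 135. 129.]
side tin 0.66 [319.7, 269.6, 33.5, 42.5] [[465.0, 194.0, 4.0], [495.0, 229.0, 49.0], [519.0, 235.0, 71.0]] 
[... 1204 characters left out ...]
194.0, 144.0], [497.0, 210.0, 152.0]] [ 80.  99. 116.]
top chili_jar 0.83 [208.4, 119.5, 24.9, 30.1] [[656.0, 153.0, 3.0], [675.0, 170.0, 107.0], [720.0, 196.0, 113.0]] [ 75.  88. 159.]
top tin 0.61 [426.9, 220.4, 27.7, 23.6] [[428.0, -398.0, 15.0], [448.0, -377.0, 101.0], [469.0, -366.0, 107.0]] [100. 140.  97.]
top tin 0.58 [196.2, 197.9, 28.0, 24.6] [[459.0, 172.0, 1.0], [484.0, 186.0, 69.0], [516.0, 223.0, 76.0]] [173. 182. 181.]
top vinegar 0.73 [392.0, 128.9, 33.4, 32.6] [[628.0, -313.0, 19.0], [643.0, -289.0, 151.0], [669.0, -273.0, 204.0]] [126. 157. 139.]
top vinegar 0.69 [206.0, 120.3, 28.2, 31.5] [[655.0, 152.0, 12.0], [672.0, 169.0, 105.0], [697.0, 193.0, 113.0]] [ 77.  91. 159.]
```

View pics/top1.png

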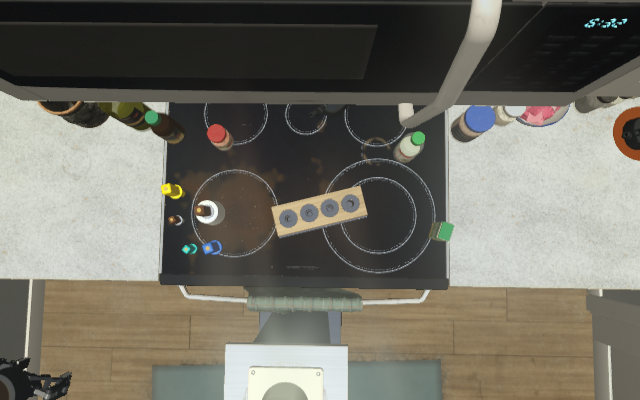

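The top view shows the stand with the rod at (207,211). The rack runs from (288,218) to (350,203), yawed about 13°. The bystanders (jar at (219,137), bottle at (410,146), tin at (443,231)) are clear of both. Next I'll measure rack and rod precisely.

Run:
```python
from h import *
im=cv2.imread('pics/top1.png')
for cam in('top','side'):
    d=np.load(cam+'.npy');P,u,v=cloud(cam,d);P*=1000
    def sel(x0,x1,y0,y1,z0,z1):
        return (P[:,0]>x0)&(P[:,0]<x1)&(P[:,1]>y0)&(P[:,1]<y1)&(P[:,2]>z0)&(P[:,2]<z1)
    k=sel(420,570,-220,60,73,88);print(cam,'rack',k.sum(),cv2.minAreaRect(P[k][:,:2].astype(np.float32)),np.median(P[k][:,2]))
    for z0,z1 in((143,152),(110,143),(85,110),(66,74)):
        k=sel(450,530,165,235,z0,z1);q=P[k]
        if len(q)>3: print(z0,len(q),q.mean(0).round(1),np.ptp(q,axis=0).round(1),cv2.minAreaRect(q[:,:2].astype(np.float32)))
# hole ellipses: dark blobs on rack
c=bot.camera_model('top');Rm=R(c['rotation']);o=np.array(c['origin'])
g=cv2.cvtColor(im,cv2.COLOR_BGR2HSV)
rack=np.zeros(im.shape[:2],np.uint8);k=None
box=bot and im[180:242,268:372]
s=cv2.cvtColor(box,cv2.COLOR_BGR2HSV)[...,1];vv=box.max(2)
m=((s<90)&(vv<140)&(vv>50)).astype(np.uint8)
for w in range(1):
    n,lab,st,ce=cv2.connectedComponentsWithStats(cv2.morphologyEx(m,cv2.MORPH_CLOSE,np.ones((5,5),np.uint8)))
    for i in range(1,n):
        if st[i,4]>100:
            uu,vv2=st[i,0]+st[i,2]/2+267.5,st[i,1]+st[i,3]/2+179.5
            r=Rm@np.array([(uu-c['cx'])/c['fx'],(vv2-c['cy'])/c['fy'],1]);t=(0.083-o[2])/r[2];print('liner',st[i],(uu,vv2),((o+t*r)*1000).round(1))
cv2.imwrite('pics/c1.png',cv2.resize(im[180:245,155:375],None,fx=3.5,fy=3.5,interpolation=cv2.INTER_CUBIC))
```

```text
top rack 2518 ((494.21490478515625, -79.47592163085938), (74.1508560180664, 227.62806701660156), 14.410900115966797) 80.93579102269254
143 100 [487.5 200.8 148.4] [23.6 25.2  8.8] ((487.876953125, 201.0775604248047), (24.057147979736328, 24.396501541137695), 9.691719055175781)
110 37 [486.6 191.8 126.8] [24.3 16.5 31.4] ((485.1400146484375, 192.62322998046875), (12.020970344543457, 27.024986267089844), 64.16783142089844)
85 30 [486.3 191.8  97.6] [25.3 19.4 24.3] ((484.1022644042969, 194.21200561523438), (13.680787086486816, 29.244464874267578), 59.844425201416016)
66 187 [487.  196.7  71.1] [55.8 52.7  7.7] ((488.50506591796875, 198.8453369140625), (51.79463195800781, 56.35115432739258), 86.91975402832031)
side rack 1337 ((495.6802673339844, -78.23764038085938), (75.44781494140625, 234.78628540039062), 14.494863510131836) 78.43461793847872
143 100 [489.6 206.4 146.8] [24.8 26.8  6.3] ((489.7719421386719, 204.221923828125), (23.667482376098633, 25.152984619140625), 20.336315155029297)
110 198 [489.6 213.3 126.6] [25.  20.3 32.9] ((491.6872863769531, 212.11241149902344), (15.757854461669922, 29.232484817504883), 66.87639617919922)
85 140 [489.5 213.1  97.3] [25.4 19.8 24.9] ((492.221435546875, 211.11517333984375), (14.767305374145508, 28.59737777709961), 65.84797668457031)
66 269 [490.4 214.6  69.9] [56.2 53.6  8. ] ((490.295166015625, 207.60934448242188), (56.314208984375, 52.895206451416016), 2.6782519817352295)
liner [   0    0  104   62 4178] (np.float64(319.5), np.float64(210.5)) [493.2 -81.1  83. ]
```

View pics/c1.png

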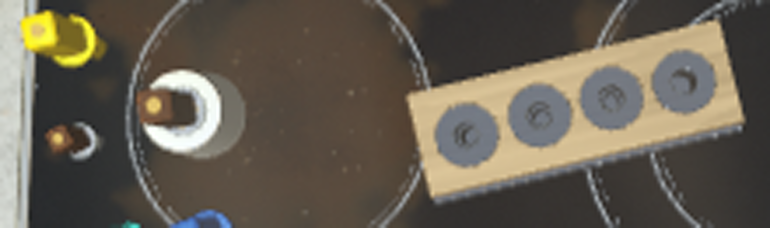

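The crop shows the rod tilted a little in the stand and all four liners. The bore of the rightmost one (hole_d, crop (683,82)) looks deeper than the rest. Now I'll move over the rod for a wrist view.

>>> arm_command:
  moves:
    - [[1,40,-30,40,0,0,0],[1,85,-68,45,0,0,0],[1,130,-105,45,0,0,0],[1,175,-140,45,0,0,0],[1,220,-177,45,0,0,0],[1,265,-214,45,0,0,0],[1,310,-250,45,0,0,0],[1,320,-270,45,0,0,0]]

```text
time_s: 1.8
tool_pos: [0.4709, 0.2053, 0.2978]
ee_rot: [0.0, 0.152, 0.988, -0.0]
force: [-1.5, -0.2, -0.8]
finger_gap: 0.0852
grasp_force: 0.0
```

>>> arm_command:
  moves:
    - [[1,0,0,0,0,0,0],[1,0,0,0,0,0,0]]

```text
time_s: 2.05
tool_pos: [0.4683, 0.2079, 0.2983]
ee_rot: [-0.0, 0.15, 0.989, 0.0]
force: [-0.4, 1.1, 0.2]
finger_gap: 0.0855
grasp_force: 0.0
```

```bash
cat > w.py <<'E'
from h import *
import sys
s=bot.get_state();c=bot.camera_model('wrist');im,d=bot.snapshot('wrist');n=sys.argv[1]
cv2.imwrite(f'pics/{n}.png',im)
print(s['time_s'],s['tool_pos'].round(4),R(s['ee_rot'])[:,1:].T.round(3),s['force'].round(2)); print(c['origin'],R(c['rotation'])[:,2])
P,u,v=cloud(c,d);P*=1000
np.savez(n,P=P,u=u,v=v)
k=(abs(P[:,0]-488)<45)&(abs(P[:,1]-202)<45)
for z0,z1 in((143,160),(110,140),(78,84),(65,73)):
    q=P[k&(P[:,2]>z0)&(P[:,2]<z1)]
    if len(q)>5: print(z0,len(q),q.mean(0).round(1),np.ptp(q,axis=0).round(1),cv2.minAreaRect(q[:,:2].astype(np.float32)))
E
python3 w.py w1
```

```text
2.05 [0.4683 0.2079 0.2983] [[ 0.297  0.955  0.   ]
 [-0.     0.    -1.   ]] [-0.39  1.08  0.2 ]
[0.39095354 0.23183693 0.41914497] [ 0.29809287 -0.09217035 -0.95007645]
143 787 [486.4 202.2 147.2] [25.5 25.9  7.3] ((487.3529968261719, 201.6912841796875), (23.842262268066406, 24.048173904418945), 9.927794456481934)
110 317 [478.3 204.1 125.6] [19.5 25.5 29.8] ((480.3630065917969, 205.6259002685547), (29.52708625793457, 13.982012748718262), 59.46569061279297)
78 40 [478.7 205.1  81.1] [16.7 26.8  5.6] ((479.6094970703125, 205.03045654296875), (27.922286987304688, 12.446883201599121), 62.492042541503906)
65 1181 [479.9 206.4  69.9] [55.5 57.4  7.7] ((484.60162353515625, 204.1422576904297), (56.93217849731445, 50.5709342956543), 69.30379486083984)
```

View pics/w1.png

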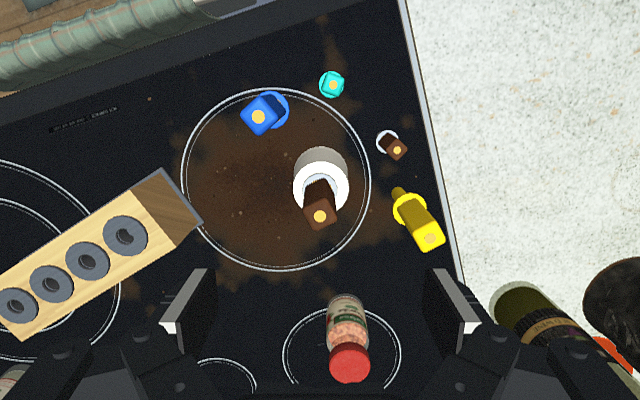

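The wrist view shows the handle at (320,205), upright enough. Its top centre is about (488,202,148) and its yaw about 10°, and the small look-alike is beside it at (395,148). I'll turn the finger line to 100°, half close and descend.

>>> arm_command:
  moves:
    - [[0.3,19,-5,-20,0,0,10],[0.3,19,-5,-50,0,0,20],[0.3,19,-5,-80,0,0,27.3],[0.3,19,-5,-90,0,0,27.3],[0.3,19,-5,-90,0,0,27.3]]

```text
time_s: 2.72
tool_pos: [0.487, 0.2031, 0.2083]
ee_rot: [-0.0, -0.087, 0.996, -0.0]
force: [0.3, -0.5, 0.4]
finger_gap: 0.0552
grasp_force: 0.0
```

```bash
python3 w.py w2; python3 -c "
from bench import bot;print(bot.get_state()['q'].round(2),bot.get_state()['finger_gap'])"
```

```text
2.725 [0.487  0.2031 0.2083] [[-0.173  0.985 -0.   ]
 [-0.001 -0.    -1.   ]] [ 0.29 -0.54  0.4 ]
[0.4073949  0.18948867 0.32912753] [ 0.3069016   0.053929   -0.95021212]
143 1653 [486.3 201.4 147.2] [25.6 26.   6.8] ((487.5136413574219, 201.5865936279297), (23.759286880493164, 23.942535400390625), 9.793715476989746)
110 611 [476.4 199.6 126.1] [ 7.5 23.6 29.9] ((477.6717529296875, 199.85397338867188), (4.531948566436768, 23.907508850097656), 9.349390029907227)
78 61 [476.3 199.2  81.6] [ 5.9 22.9  5.5] ((477.12701416015625, 199.81887817382812), (3.4238383769989014, 23.128807067871094), 8.583518028259277)
65 2095 [479.5 202.   70. ] [53.  57.4  7.8] ((484.6686706542969, 202.06593322753906), (51.17670440673828, 56.97311019897461), 6.711602687835693)
[ 0.39  0.32 -0.01  1.25  0.    0.22] 0.0550574344912711
```

View pics/w2.png

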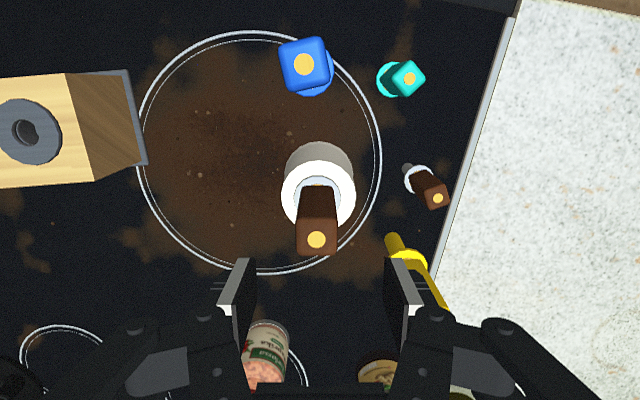

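The wrist view shows the handle at (317,225), square between the pads. I'll descend and grasp.

>>> arm_command:
  moves:
    - [[0.3,0.5,-1.5,-40,0,0,0],[0.3,0.5,-1.5,-75,0,0,0],[0.3,0.5,-1.5,-93,0,0,0],[0.3,0.5,-1.5,-93,0,0,0],[-1,0.5,-1.5,-93,0,0,0],[-1,0.5,-1.5,-93,0,0,0],[-1,0.5,-1.5,-93,0,0,0],[-1,0.5,-1.5,-93,0,0,0]]

```text
time_s: 3.78
tool_pos: [0.4895, 0.2014, 0.1172]
ee_rot: [0.002, -0.087, 0.996, 0.001]
force: [-0.6, -0.8, 6.0]
finger_gap: 0.0235
grasp_force: 59.2
```

>>> arm_command:
  moves:
    - [[-1,0,0,15,0,0,0],[-1,0,0,40,0,0,0],[-1,0,0,70,0,0,0],[-1,0,0,95,0,0,0],[-1,0,0,95,0,0,0],[-1,0,0,95,0,0,0]]

```text
time_s: 4.53
tool_pos: [0.4874, 0.2006, 0.2094]
ee_rot: [-0.001, -0.087, 0.996, -0.0]
force: [0.9, -0.4, -2.1]
finger_gap: 0.0236
grasp_force: 59.6
```

Run:
```python
from h import *
s=bot.get_state();print(s['time_s'],s['tool_pos'].round(4),s['force'].round(2),s['ft_torque'].round(3),s['q'].round(2))
# rod pose from side cam, relative to tool
im,d=bot.snapshot('side');cv2.imwrite('pics/s2.png',cv2.resize(im[150:330,220:460],None,fx=3,fy=3))
P,u,v=cloud('side',d);P*=1000
t=s['tool_pos']*1000
k=(abs(P[:,0]-t[0])<30)&(abs(P[:,1]-t[1])<30)
for z0,z1 in((95,115),(115,135),(135,150),(158,166),(168,190)):
    q=P[k&(P[:,2]>z0)&(P[:,2]<z1)]
    if len(q)>5: print(z0,len(q),q.mean(0).round(1),np.percentile(q,[3,97],axis=0).round(1).tolist())
# rack line from earlier wrist clouds
for n in('w1',):
    P=np.load(n+'.npz')['P'];k=(P[:,0]>420)&(P[:,0]<570)&(P[:,1]>-220)&(P[:,1]<60)&(P[:,2]>73)&(P[:,2]<90)
    print('rack',k.sum(),cv2.minAreaRect(P[k][:,:2].astype(np.float32)))
# holes
c=bot.camera_model('top');Rm=R(c['rotation']);o=np.array(c['origin'])
for uu,vv in((466,134),(540,115),(612,97),(683,82)):
    uu=155+(uu+.5)/3.5-.5;vv=180+(vv+.5)/3.5-.5
    r=Rm@np.array([(uu-c['cx'])/c['fx'],(vv-c['cy'])/c['fy'],1]);print(((o+(0.083-o[2])/r[2]*r)*1000).round(1))
```

```text
4.525 [0.4874 0.2006 0.2094] [ 0.91 -0.42 -2.13] [-0.043  0.047  0.003] [ 0.39  0.32 -0.01  1.25 -0.    0.22]
95 34 [487.3 207.3 109.2] [[480.7, 202.7, 102.0], [494.3, 210.1, 114.6]]
115 69 [487.6 207.5 125.1] [[480.7, 204.2, 115.7], [494.2, 210.4, 134.6]]
135 51 [487.5 208.1 143.1] [[480.8, 204.0, 135.8], [494.2, 210.8, 149.6]]
158 30 [487.3 215.7 164.1] [[471.3, 205.8, 162.0], [502.0, 219.5, 165.9]]
168 132 [487.2 212.6 176.5] [[472.9, 201.3, 168.1], [499.6, 220.0, 189.2]]
rack 12275 ((494.1759338378906, -79.53378295898438), (74.1824722290039, 230.37806701660156), 14.511580467224121)
[473.7  -3.   83. ]
[487.9 -55.   83. ]
[ 501.4 -105.7   83. ]
[ 512.7 -155.7   83. ]
```

View pics/s2.png

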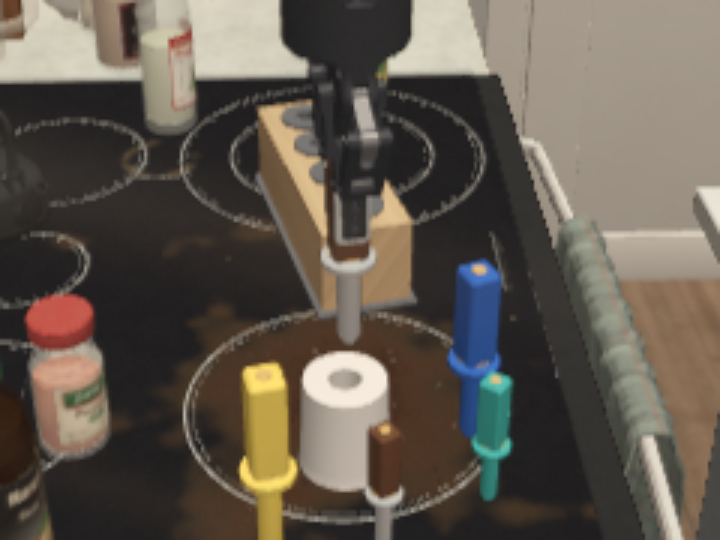

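The side view shows the rod hanging straight in the gripper, tip at about crop (349,335) and clear of the stand. I'll carry it over the rack to hole_d.

>>> arm_command:
  moves:
    - [[-1,3,-40,12,0,0,0],[-1,7,-95,12,0,0,0],[-1,11,-150,12,0,0,0],[-1,15,-205,12,0,0,0],[-1,19,-260,12,0,0,0],[-1,23,-310,12,0,0,0],[-1,26,-345,12,0,0,0],[-1,26,-356,12,0,0,0]]

```text
time_s: 5.58
tool_pos: [0.5132, -0.1569, 0.2206]
ee_rot: [-0.001, -0.086, 0.996, 0.001]
force: [0.3, 0.0, -2.7]
finger_gap: 0.0236
grasp_force: 59.6
```

>>> arm_command:
  moves:
    - [[-1,0,0,0,0,0,0],[-1,0,0,0,0,0,0],[-1,0,0,0,0,0,0]]

```text
time_s: 5.95
tool_pos: [0.5141, -0.1538, 0.2223]
ee_rot: [-0.0, -0.088, 0.996, 0.0]
force: [0.4, 0.1, -2.5]
finger_gap: 0.0233
grasp_force: 59.6
```

```bash
python3 w.py w3
python3 - <<'E'
from h import *
im=cv2.imread('pics/w3.png');c=bot.camera_model('wrist');Rm=R(c['rotation']);o=np.array(c['origin'])
t=bot.get_state()['tool_pos']
def proj(p):
    q=Rm.T@(np.array(p)-o);return q[:2]/q[2]*c['fx']+[c['cx'],c['cy']]
for n,p in dict(d=(.5137,-.155,.083),c=(.5007,-.1046,.083),b=(.4877,-.0543,.083),tip=t-[0,0,.108],guard=t-[0,0,.046]).items():print(n,proj(p).round(1))
E
```

```text
5.95 [ 0.5141 -0.1538  0.2223] [[-0.176  0.984  0.   ]
 [-0.     0.    -1.   ]] [ 0.41  0.1  -2.48]
[ 0.43445306 -0.1676316   0.34309431] [ 0.30731784  0.05517142 -0.95000624]
d [317.7 194.2]
c [386.1 189.2]
b [455.  184.2]
tip [318.9 208.7]
guard [318.7 248.9]
```

View pics/w3.png

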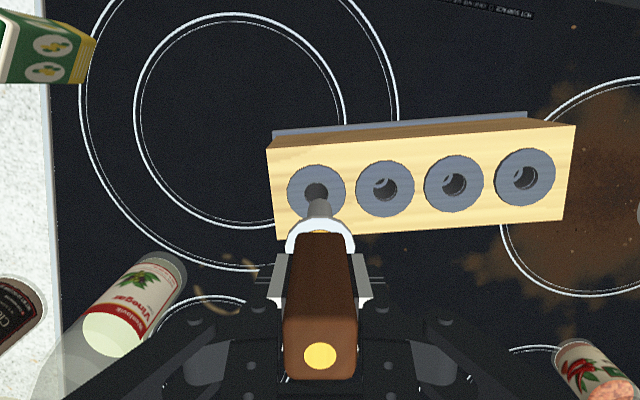

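The wrist view shows the rod just above hole_d. Its flange centre is about (316,190), close to the projection at (318,194). The liners at c, b and a are at (385,188), (454,183) and (525,177). I'll fit the flanges numerically.

```bash
cat > fl.py <<'E'
from h import *
import sys
# flange circles from depth cloud: colour-segmented grey-blue pixels of the newest saved wrist picture
n=sys.argv[1];im=cv2.imread(f'pics/{n}.png').astype(int);z=np.load(n+'.npz');P,u,v=z['P'],z['u'],z['v']
b,g,r=im[v,u].T
from scipy.optimize import least_squares
for nm,h in dict(a=(474.7,-4),b=(487.7,-54.3),c=(500.7,-104.6),d=(513.7,-155)).items():
    k=(np.hypot(P[:,0]-h[0],P[:,1]-h[1])<32)&(abs(P[:,2]-82)<7)&(b>r-5)
    q=P[k]
    if len(q)<50: continue
    # keep boundary: farthest radius per angle bin
    ctr=np.array(h,float)
    for _ in range(8):
        e=q[:,:2]-ctr;a=np.floor(np.arctan2(e[:,1],e[:,0])/np.pi*36);rr=np.hypot(*e.T)
        B=np.array([q[a==i][np.argsort(rr[a==i])[-2],:2] for i in np.unique(a) if (a==i).sum()>4])
        ctr=least_squares(lambda p:np.hypot(B[:,0]-p[0],B[:,1]-p[1])-23,ctr,loss='soft_l1').x
    print(nm,len(q),ctr.round(1),'median r',np.median(np.hypot(*(B-ctr).T)).round(1),'z',np.median(q[:,2]).round(1),'off',(ctr-h).round(1))
E
python3 fl.py w3
```

```text
a 2469 [473.5  -4.6] median r 21.9 z 83.0 off [-1.2 -0.6]
b 2409 [487.6 -55.1] median r 21.9 z 83.0 off [-0.1 -0.8]
c 2350 [ 500.6 -104.9] median r 21.9 z 83.0 off [-0.1 -0.3]
d 1850 [ 513.7 -155.4] median r 22.4 z 83.1 off [-0.  -0.4]
```

>>> arm_command:
  moves:
    - [[-1,-0.3,-1.5,-10,0,0,0],[-1,-0.3,-1.5,-20,0,0,0],[-1,-0.3,-1.5,-26,0,0,0],[-1,-0.3,-1.5,-28,0,0,0],[-1,-0.3,-1.5,-28,0,0,0],[-1,-0.3,-1.5,-28,0,0,0]]

```text
time_s: 6.75
tool_pos: [0.514, -0.1567, 0.1946]
ee_rot: [0.0, -0.087, 0.996, -0.0]
force: [0.0, -1.7, -2.0]
finger_gap: 0.0235
grasp_force: 59.6
```

>>> arm_command:
  moves:
    - [[-1,0,0,-1,0,0,0],[-1,0,0,-2,0,0,0],[-1,0,0,-3,0,0,0],[-1,0,0,-4,0,0,0],[-1,0,0,-5,0,0,0],[-1,0,0,-6,0,0,0]]

```text
time_s: 7.5
tool_pos: [0.5138, -0.1566, 0.1882]
ee_rot: [-0.0, -0.087, 0.996, 0.0]
force: [0.2, 0.2, -1.7]
finger_gap: 0.0236
grasp_force: 59.6
```

>>> arm_command:
  moves:
    - [[-1,0,0.5,-1,0,0,0],[-1,0,1,-2,0,0,0],[-1,0,1,-3,0,0,0],[-1,0,1,-4,0,0,0],[-1,0,1,-5,0,0,0],[-1,0,1,-6,0,0,0]]

```text
time_s: 8.25
tool_pos: [0.5142, -0.1558, 0.1825]
ee_rot: [0.0, -0.087, 0.996, -0.0]
force: [1.5, -0.9, -1.0]
finger_gap: 0.0234
grasp_force: 59.9
```

>>> arm_command:
  moves:
    - [[-1,0,0,-1,0,0,0],[-1,0,0,-2,0,0,0],[-1,0,0,-3,0,0,0],[-1,0,0,-4,0,0,0],[-1,0,0,-5,0,0,0],[-1,0,0,-6,0,0,0]]

```text
time_s: 9.0
tool_pos: [0.5138, -0.1556, 0.1762]
ee_rot: [-0.0, -0.087, 0.996, 0.0]
force: [1.0, -1.1, -0.9]
finger_gap: 0.0234
grasp_force: 59.9
```

>>> arm_command:
  moves:
    - [[-1,0,0,-1.5,0,0,0],[-1,0,0,-3,0,0,0],[-1,0,0,-4.5,0,0,0],[-1,0,0,-6,0,0,0],[-1,0,0,-7,0,0,0]]

```text
time_s: 9.62
tool_pos: [0.5138, -0.1556, 0.1692]
ee_rot: [-0.0, -0.087, 0.996, -0.0]
force: [2.7, -0.8, -0.8]
finger_gap: 0.0233
grasp_force: 59.9
```

>>> arm_command:
  moves:
    - [[-1,0,0,-1,0,0,0],[-1,0,0,-2,0,0,0],[-1,0,0,-3,0,0,0],[-1,0,0,-3,0,0,0]]

```text
time_s: 10.12
tool_pos: [0.5136, -0.1555, 0.1661]
ee_rot: [-0.0, -0.087, 0.996, 0.0]
force: [1.6, -1.3, -1.4]
finger_gap: 0.0229
grasp_force: 59.9
```

>>> arm_command:
  moves:
    - [[-1,0,0,-1,0,0,0],[-1,0,0,-2,0,0,0],[-1,0,0,-3,0,0,0],[-1,0,0,-3,0,0,0]]

```text
time_s: 10.62
tool_pos: [0.5136, -0.1555, 0.163]
ee_rot: [-0.0, -0.087, 0.996, 0.0]
force: [0.8, 0.3, -2.3]
finger_gap: 0.0232
grasp_force: 59.8
```

>>> arm_command:
  moves:
    - [[-1,0,0,-1,0,0,0],[-1,0,0,-2,0,0,0],[-1,0,0,-3,0,0,0],[-1,0,0,-3,0,0,0]]

```text
time_s: 11.12
tool_pos: [0.5136, -0.1555, 0.1601]
ee_rot: [-0.0, -0.087, 0.996, 0.0]
force: [-0.0, 0.0, -1.4]
finger_gap: 0.0234
grasp_force: 59.8
```

>>> arm_command:
  moves:
    - [[-1,0,0,-1,0,0,0],[-1,0,0,-2,0,0,0],[-1,0,0,-3,0,0,0],[-1,0,0,-3,0,0,0]]

```text
time_s: 11.62
tool_pos: [0.5137, -0.1556, 0.1571]
ee_rot: [-0.0, -0.087, 0.996, 0.0]
force: [0.1, 0.1, -3.1]
finger_gap: 0.0232
grasp_force: 59.8
```

>>> arm_command:
  moves:
    - [[-1,0,0,-1,0,0,0],[-1,0,0,-2,0,0,0],[-1,0,0,-3,0,0,0],[-1,0,0,-3,0,0,0]]

```text
time_s: 12.12
tool_pos: [0.5137, -0.1556, 0.1542]
ee_rot: [-0.0, -0.087, 0.996, 0.0]
force: [-0.3, 0.6, -1.1]
finger_gap: 0.0236
grasp_force: 59.8
```

>>> arm_command:
  moves:
    - [[-1,0,0,-1,0,0,0],[-1,0,0,-2,0,0,0],[-1,0,0,-3,0,0,0],[-1,0,0,-3,0,0,0]]

```text
time_s: 12.62
tool_pos: [0.5137, -0.1556, 0.1512]
ee_rot: [-0.0, -0.087, 0.996, 0.0]
force: [0.1, 0.1, -2.2]
finger_gap: 0.0234
grasp_force: 59.8
```

>>> arm_command:
  moves:
    - [[-1,0,0,-1,0,0,0],[-1,0,0,-2,0,0,0],[-1,0,0,-3,0,0,0],[-1,0,0,-3,0,0,0]]

```text
time_s: 13.12
tool_pos: [0.5137, -0.1556, 0.1482]
ee_rot: [-0.0, -0.087, 0.996, 0.0]
force: [-0.4, 0.2, -1.6]
finger_gap: 0.023
grasp_force: 59.8
```

>>> arm_command:
  moves:
    - [[-1,0,0,-1,0,0,0],[-1,0,0,-2,0,0,0],[-1,0,0,-3,0,0,0],[-1,0,0,-3,0,0,0]]

```text
time_s: 13.62
tool_pos: [0.5137, -0.1556, 0.1452]
ee_rot: [-0.0, -0.087, 0.996, 0.0]
force: [-0.4, 0.2, -2.3]
finger_gap: 0.0232
grasp_force: 59.8
```

The tip is 46 mm deep with no resistance, past every possible stop, so this liner passes the rod. I'll ease it home.

>>> arm_command:
  moves:
    - [[-1,0,0,-1.5,0,0,0],[-1,0,0,-3,0,0,0],[-1,0,0,-4.5,0,0,0],[-1,0,0,-6,0,0,0],[-1,0,0,-7.5,0,0,0],[-1,0,0,-9,0,0,0],[-1,0,0,-10,0,0,0]]

```text
time_s: 14.5
tool_pos: [0.5138, -0.1556, 0.1352]
ee_rot: [-0.0, -0.087, 0.996, 0.0]
force: [0.0, 0.4, -2.4]
finger_gap: 0.0234
grasp_force: 59.8
```

>>> arm_command:
  moves:
    - [[-1,0,0,-1,0,0,0],[-1,0,0,-2,0,0,0],[-1,0,0,-3,0,0,0],[-1,0,0,-3,0,0,0]]

```text
time_s: 15.0
tool_pos: [0.5138, -0.1556, 0.1322]
ee_rot: [-0.0, -0.087, 0.996, 0.0]
force: [0.0, 0.4, -2.3]
finger_gap: 0.0233
grasp_force: 59.8
```

>>> arm_command:
  moves:
    - [[-1,0,0,-0.7,0,0,0],[-1,0,0,-1.4,0,0,0],[-1,0,0,-2,0,0,0],[-1,0,0,-2,0,0,0]]

```text
time_s: 15.5
tool_pos: [0.5138, -0.1556, 0.1306]
ee_rot: [0.0, -0.087, 0.996, -0.0]
force: [-1.0, -0.1, 0.7]
finger_gap: 0.0239
grasp_force: 60.2
```

>>> arm_command:
  moves:
    - [[-1,0,0,-0.5,0,0,0],[-1,0,0,-1,0,0,0],[-1,0,0,-1,0,0,0]]

```text
time_s: 15.88
tool_pos: [0.5138, -0.1556, 0.1305]
ee_rot: [0.0, -0.087, 0.996, -0.0]
force: [-2.9, 1.2, 7.0]
finger_gap: 0.0236
grasp_force: 61.1
```

Run:
```python
from h import *
s=bot.get_state();print(s['tool_pos'].round(4),s['force'].round(2))
im,d=bot.snapshot('side');P,u,v=cloud('side',d);P*=1000
k=(abs(P[:,0]-514)<26)&(abs(P[:,1]+155)<26)
h,e=np.histogram(P[k][:,2],bins=np.arange(76,112,2));print(dict(zip(e,h)))
cv2.imwrite('pics/s3.png',cv2.resize(im[130:260,240:420],None,fx=4,fy=4,interpolation=cv2.INTER_CUBIC))
```

```text
[ 0.5138 -0.1556  0.1305] [-2.85  1.23  7.03]
{np.int64(76): np.int64(26), np.int64(78): np.int64(28), np.int64(80): np.int64(20), np.int64(82): np.int64(24), np.int64(84): np.int64(9), np.int64(86): np.int64(15), np.int64(88): np.int64(19), np.int64(90): np.int64(4), np.int64(92): np.int64(6), np.int64(94): np.int64(6), np.int64(96): np.int64(5), np.int64(98): np.int64(7), np.int64(100): np.int64(8), np.int64(102): np.int64(8), np.int64(104): np.int64(2), np.int64(106): np.int64(5), np.int64(108): np.int64(1)}
```

View pics/s3.png

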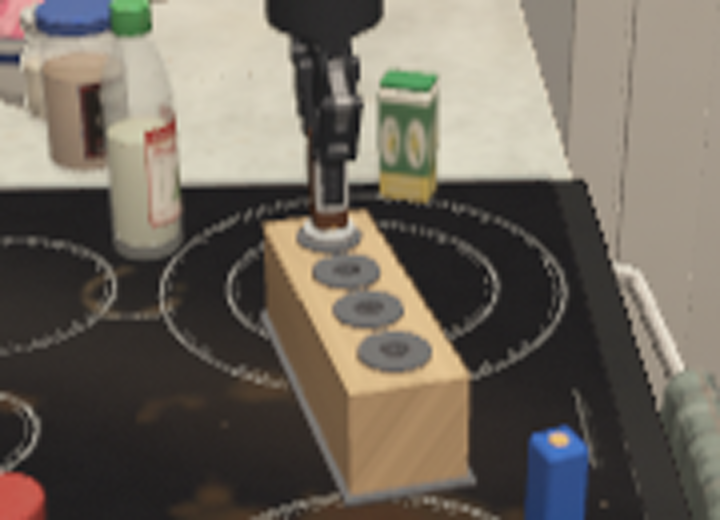

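The side crop shows the guard resting on liner d at (329,235). It is firm contact at about 9 N, under the limit. I'll relieve the press, let go and rise.

>>> arm_command:
  moves:
    - [[-1,0,0,1.2,0,0,0],[-1,0,0,1.2,0,0,0],[0.2,0,0,1.2,0,0,0],[0.2,0,0,1.2,0,0,0],[0.2,0,0,1.2,0,0,0],[0.2,0,0,1.2,0,0,0]]

```text
time_s: 16.68
tool_pos: [0.5138, -0.1556, 0.1305]
ee_rot: [-0.0, -0.087, 0.996, 0.0]
force: [0.2, -0.7, -0.4]
finger_gap: 0.0512
grasp_force: 0.0
```

>>> arm_command:
  moves:
    - [[0.2,0,0,15,0,0,0],[0.2,0,0,40,0,0,0],[0.2,0,0,75,0,0,0],[0.2,0,0,110,0,0,0],[0.2,0,0,110,0,0,0],[0.2,0,0,110,0,0,0]]

```text
time_s: 17.42
tool_pos: [0.5137, -0.1556, 0.2408]
ee_rot: [0.0, -0.087, 0.996, -0.0]
force: [0.1, -0.2, 0.5]
finger_gap: 0.0508
grasp_force: 0.0
```

```bash
python3 w.py w4 | head -3
python3 - <<'E'
from h import *
P=np.load('w4.npz')['P'];k=(abs(P[:,0]-514)<45)&(abs(P[:,1]+155)<45)
for z0,z1 in((155,170),(100,150),(86,92)):
    q=P[k&(P[:,2]>z0)&(P[:,2]<z1)]
    if len(q)>5: print(z0,len(q),np.median(q,axis=0).round(1),cv2.minAreaRect(q[:,:2].astype(np.float32)))
print(P[k][:,2].max())
E
```

```text
17.425 [ 0.5137 -0.1556  0.2408] [[-0.174  0.985 -0.   ]
 [ 0.    -0.    -1.   ]] [ 0.09 -0.25  0.5 ]
[ 0.43393481 -0.16918361  0.36157716] [ 0.30805503  0.05414122 -0.94982674]
155 1413 [ 510.3 -156.1  160.8] ((511.4058532714844, -155.71307373046875), (22.970495223999023, 23.9027099609375), 9.71927261352539)
100 673 [ 500.6 -157.9  128.8] ((502.13671875, -157.47531127929688), (4.547312259674072, 23.96809959411621), 10.867088317871094)
86 455 [ 501.4 -158.    89. ] ((507.4164123535156, -156.40609741210938), (26.057397842407227, 35.32045364379883), 6.405025959014893)
304.54746902185013
```

View pics/w4.png

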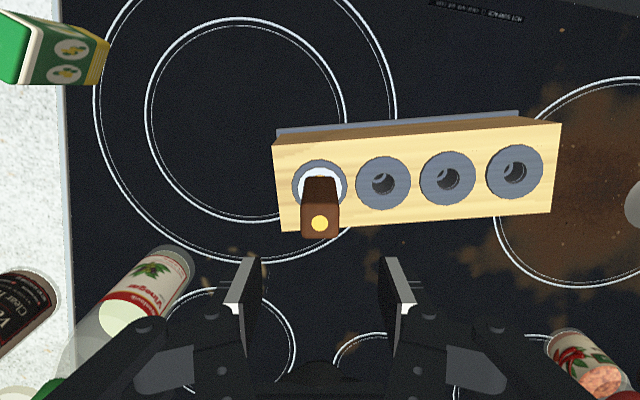

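The wrist view shows the rod upright in hole_d at (320,205), with the handle top at 161 mm, as it should be when fully home. The gripper is clear and the bystanders look unmoved.

```bash
python3 -c "
from bench import bot;print(bot.job_done())"
```

```text
the job is handed in; nothing more can be done
None
```

The honing rod is upright and fully home in hole_d's liner, guard on the flange and gripper clear; hole_d looked deepest on camera, so I tried it first, it passed by feel with about 9 N peak measured (under 1.5 kg), and the other three weren't tried.

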